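# Set the seasoning shaker to pour

### The arm

A 6-joint arm with a two-finger parallel gripper is mounted at the origin on the work surface. World frame = base frame: x ahead of the robot, y to its left, z up, the work surface at z = 0. Lengths are in m, angles in rad, forces in N, time in s.
With the tool pointing down it reaches from about 0.275 to 0.825 m from the base axis. Payload 5.2 kg.
Tool frame: the origin (TCP) lies at the very end of the fingers, on their centre line; the grasp point (between the pads) lies arm.grip_depth behind it (arm.grip_depth is the distance from the TCP to the grasp point, in m); z points along the fingers, y is the line along which they close (so a half turn about z gives the same grasp; the last joint's range is limited). The gripper opens to 93 mm and grips with 3 to 60 N. Pads are 15 mm wide; open, the fingers measure 128 mm over their backs; the gripper's body (75 mm by 188 mm) begins 65 mm behind the grasp point.
Start: joints at [-1.34, 0.259, 1.535, -0, 1.348, -0.203], TCP at [0.231, -0.499, 0.219] pointing down, gripper open.
Joint ranges: [-3.14, 3.14], [-0.91, 2.08], [0.19, 2.58], [-1.22, 4.36], [0.22, 2.71], [-3.12, 3.12]. Speed limits (rad/s): [2.57, 2.57, 3.14, 3.14, 3.14, 3.14].

### API

Orientations are given as a rotation vector (axis times angle).
In Python, from station import arm gives the robot as it stands.
- The arm moves only by the tool servo_tool, never from a script. Its argument "plan" is a list that holds one entry, the list of rows, each a list of 5 numbers: the finger opening in cm, from 0 to 9.3, then the shift along the tool's x, y, z in cm, then the turn about the tool's z in degrees. In form: [[[hand, tx, ty, tz, turn], ...]]. A call has 1 to 20 rows; each row shifts and turns the commanded pose from where the row before left it, along the tool's axes as they then stand; what a row does not reach is not made up. A row lasts 1/10 s, in which the tool goes at most 50 mm and 8.59 degrees, less where a joint would pass 70% of its speed; a pose out of reach is approached as far as the arm can. A call with a gripper value outside its range is refused whole. The fingers move at their own pace and stop on an object; the grip force is fixed at half the most. Time passes only in rows, so rows that do not move let the fingers close. It gives the time, the measured TCP pose, the force, the opening and the grip force at its end, in the units of the state.
- arm.get_state(): the state, without advancing time (a new reading comes with each control period).
- arm.grab_frame(name): name is "side" or "top"; returns the picture (420x560x3 uint8, red, green, blue); there is no depth.
- arm.calibration(name): a dict with "mtx" (3x3 intrinsics, pixels), "camera_from_world" (4x4, takes a point from world to camera coordinates). Camera axes: x right, y down, z forward; pixel columns grow to the right and rows downward; lengths in m; the calibration is good to about 2 mm. A picture is of the moment at which its call begins. calibration takes no time and is no camera call.
- arm.hand_in(): hands the job in; it is judged then, once.
Trained networks look in the newest picture that a camera, given by its name, has taken for a name from the list of things; names that differ only in an ending like _2 or _b are one class to them, and where a whole thing is asked for, a point or a joint stands for the part that bears it (a point fixed in the world has none). Each returns a list of dicts, best first, with "p" (0 to 1); they miss things now and then, are a little off and sometimes report something else, mostly with a low value. They report only what shows in the picture. A call takes as long as a camera call.
- arm.trace(query, camera): "mask" (420x560 bool, what is visible of it) and "extent" ([left, top, right, bottom] in pixels, round what is visible of it).
- arm.tip_of(query, camera): "position" ([column, row] in pixels: a listed point, or the origin of a listed thing).
The state is a dict: "time": time; "joint_positions": joint angles; "joint_velocities": joint speeds; "joint_torque": joint torques, N m; "tool_pos": TCP position; "eef_rot": TCP orientation; "ft_force": force on the tool from outside, world axes, zero at the start; "torque": the same for the moment, N m; "grip_width": opening from 0.0 (shut) to 1.0 (fully open); "grasp_force": force on a finger pad.
Only numpy, scipy, OpenCV 4.12 (cv2) and the standard library are available. Lean on these libraries where they do the work, as an engineer would, in place of code of your own. Each camera call takes 0.05 s, during which the arm holds its last target. There are 200 camera calls.

### The job

Set the seasoning shaker with the pouring lip, the one in the wire rack whose flat cap has an upright thumb tab, to pour: turn its cap until the cap's opening stands over the pour hole, just inside the lip and opposite the handle. A stop on either side guards that position, so press the cap down against its spring to pass under a stop, then feel for the place where it springs fully up again, locked between the two stops. Do it without forcing, leave the shaker standing in its rack and the other shakers and utensils where they are.

Things in the scene. Friction and masses are not known exactly. Their poses are not given: they have to be found in the camera images.
- shaker: The shaker: a steel can, 90 mm across, flat top plate 105 mm above its base, about 0.55 kg (varies). Origin: centre of its base; z up, +x to the pouring lip, -x to its mug handle. The steel lip spans 0.5 rad either side of +x, 53 to 72 mm from the axis, and reaches 139 mm above the base, 8 mm higher than the cap's face. Loose in its bay.
- rack: Fixed steel wire rack, 125 x 395 mm, three bays 130 mm apart along its y; z up, x as the shakers' x. Origin: centre of its underside; the shakers stand on its 3 mm floor. Each bay's ring, 75 mm up, leaves 1 to 3 mm play; two prongs beside the handle let a shaker turn 0.05 rad at most. The shaker to set may stand in any bay.
- pour_hole (a point): Centre of the pour hole in the shaker's fixed top plate, 27 mm from the axis towards the lip, 105 mm above the base. The hole is a ring sector 17 to 36 mm from the axis, 46 degrees wide, seen only through the cap's opening. On the handle side the plate has small sprinkle holes; the rest is blank.
- cap_top (a point): Centre of the cap's flat top face, on the shaker's axis: 131 mm above the shaker's base when up, lower when pressed. The cap is a grey plastic disc 99 mm across with a 20 mm deep skirt. On its face stand only the thumb tab and, at the centre, a steel screw 12 mm across and 3 mm high.
- cap_opening (a point): Centre of the opening through the cap, 27 mm from the axis at the height of the cap's face, exactly opposite the thumb tab. The opening is a ring sector 15 to 38 mm from the axis, 60 degrees wide.
- cap_tab (a point): Middle of the top edge of the thumb tab, an upright rib on the cap: 8 mm thick, 14 mm high, lying along a radius from 12 to 46 mm from the axis; this point is 29 mm from the axis. It turns with the cap, so at the pour position it points to the handle.
- cap (a joint): Turn of the cap on the shaker, rad, counterclockwise from above; 0 or 2 pi: opening dead centre over the pour hole. It turns without end, both ways, against 0.05 N m of friction; starts 0.9 to 5.38. Hidden stops stand either side of the locking place; their neck ring is screwed on by hand, so its middle lies anywhere up to 0.16 rad off dead centre: find it by feel, the hole is wide enough.
- cap_press (a joint): How far the cap is pressed down, m: 0 up, 0.006 bottom. Its spring takes 5.4 N to start, 8.6 N at 3.5 mm, 10.8 N at the bottom; pressed anywhere it sinks straight. Up, it is blocked 0.5 rad from the locking place; pressed over 3.5 mm it passes under the stops; let go under one it stays some 3 mm down but still turns; within 0.05 rad of the locking place it springs up, locked.
- sifter_tall: Plain shaker with a low domed sprinkle cap in another bay: same can and handle, 135 mm high. Origin: centre of its base. Leave it alone.
- sifter_low: Plain shaker with a higher domed sprinkle cap in the third bay: 136 mm high. Origin: centre of its base. Leave it alone.

How it is judged:
By the outcome, as a careful person would: the job done as asked, in the order asked, and still so for the second after the job is handed in, with the robot touching nothing.
It also fails if it takes over 56 s, if anything falls off the work surface, if the arm or the gripper's body presses on something with over 40 N, if the wrist force passes 120 N, or if a joint passes its speed limit or range.

## Working session

There is one attempt and no reset: what is moved stays moved. The work goes in short steps, Python scripts to look and compute and a tool call to move; the robot and the scene stay as the last step left them, time stands still between calls to the robot, and variables do not carry over. Pictures are saved under pics/ and viewed, at most 10 in all, crops included, and the job is handed in when it is done.

Besides the shell and the picture viewer there is one more tool, called after ">>>" in YAML: its name, and indented under it one key for each argument. servo_tool: Moves the arm, as the interface text tells. Its arguments: {"type":"object","properties":{"plan":{"type":"array"}},"required":["plan"]}

```bash
mkdir -p pics
cat > h.py <<'E'
import numpy as np, cv2
from station import arm
def ray(cam,px):
    c=arm.calibration(cam);K=np.array(c["mtx"]);T=np.array(c["camera_from_world"])
    d=T[:3,:3].T@np.linalg.solve(K,[px[0],px[1],1]);o=-T[:3,:3].T@T[:3,3]
    return o,d
def atz(cam,px,z):
    o,d=ray(cam,px);return o+d*(z-o[2])/d[2]
def tri(a,b):
    A=[];B=[]
    for c,p in (a,b):
        o,d=ray(c,p);d=d/np.linalg.norm(d);P=np.eye(3)-np.outer(d,d);A.append(P);B.append(P@o)
    x=np.linalg.lstsq(np.vstack(A),np.hstack(B),rcond=None)[0]
    return x,[float(np.linalg.norm(P@x-b)) for P,b in zip(A,B)]
E
python3 - <<'E'
from h import *
pts={}
im={}
for c in("side","top"):
    im[c]=arm.grab_frame(c)
    for q in("cap_top","cap_tab","cap_opening","shaker","sifter_tall","sifter_low","rack"):
        r=arm.tip_of(q,c)[:2]
        print(c,q,[(np.round(x["position"],1).tolist(),round(x["p"],2)) for x in r])
        if r: pts[c,q]=r[0]["position"]
for q in("cap_top","cap_tab","cap_opening","shaker","sifter_tall","sifter_low","rack"):
    if ("side",q) in pts and ("top",q) in pts:
        x,e=tri(("side",pts["side",q]),("top",pts["top",q]));print(q,x.round(4),np.round(e,4))
for c in im: cv2.imwrite(f"pics/{c}0.png",im[c][...,::-1]); print(c,ray(c,(280,210)))
print(arm.get_state()); print(arm.grip_depth)
E
```

```text
side cap_top [([284.1, 177.1], 0.71)]
side cap_tab [([270.5, 164.1], 0.85)]
side cap_opening [([285.8, 183.4], 0.83)]
side shaker [([278.9, 224.0], 0.62)]
side sifter_tall [([279.4, 274.8], 0.77), ([284.0, 186.6], 0.63)]
side sifter_low []
side rack []
top cap_top [([339.7, 211.6], 0.76), ([337.5, 197.8], 0.38)]
top cap_tab [([358.0, 202.7], 0.91)]
top cap_opening [([321.8, 222.3], 0.79)]
top shaker [([334.4, 225.9], 0.81)]
top sifter_tall [([251.6, 224.8], 0.61), ([405.6, 226.9], 0.25)]
top sifter_low [([407.4, 226.6], 0.67), ([361.1, 204.6], 0.36)]
top rack []
cap_top [ 0.5469 -0.0517  0.132 ] [0.0048 0.0048]
cap_tab [ 0.5664 -0.0772  0.1396] [0.0026 0.0026]
cap_opening [ 0.5366 -0.0269  0.1365] [0.0014 0.0014]
shaker [ 0.5518 -0.0592 -0.0041] [0.0019 0.0019]
sifter_tall [0.5454 0.0826 0.0109] [0.0006 0.0006]
side (array([0.51433126, 0.53783485, 0.62326167]), array([ 0.0437907 , -0.71331419, -0.69972935]))
top (array([0.44683578, 0.01878052, 0.74439975]), array([ 0.16903933,  0.02198794, -0.98550908]))
{'time': 0.8, 'joint_positions': array([-1.33979948e+00,  2.58544572e-01,  1.53498587e+00,  3.96431707e-05,
        1.34800106e+00, -2.02790444e-01]), 'joint_velocities': array([ 0.00018013, -0.00014879,  0.00019763, -0.00039042, -0.00027936,
        0.00020632]), 'joint_torque': array([-3.33121847e-03, -4.37149358e+01, -2.84288049e+01,  7.14732008e-02,
        3.10615101e-02,  1.14922651e-05]), 'tool_pos': array([ 0.23121324, -0.49905532,  0.21868828]), 'eef_rot': array([3.06793092e+00, 6.76035119e-01, 6.20801172e-05]), 'ft_force': array([ 0.15570817,  1.25794631, -0.23472635]), 'torque': array([0.02957074, 0.01849631, 0.0304859 ]), 'grasp_force': 0.0, 'grip_width': 0.9966965065002511}
0.0188
```

View pics/top0.png

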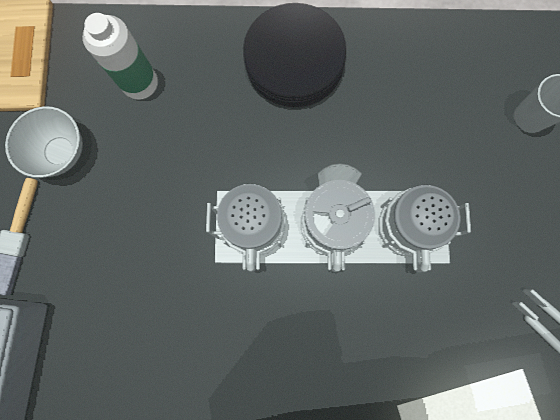

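View pics/side0.png

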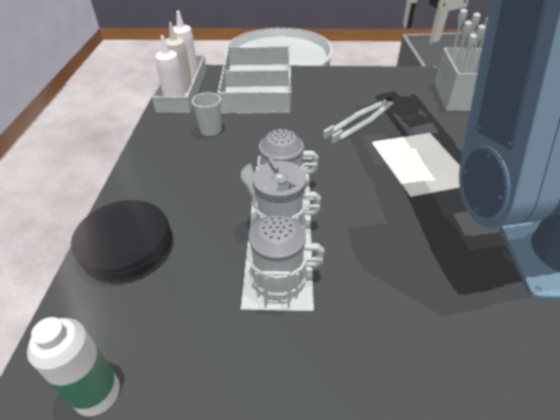

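The top view shows the shaker in the middle bay: cap screw at about (340,213), lip above it at (340,172), handle below it at (337,262), tab pointing right and up through (358,203). Next I refine these positions using the known heights.

Run:
```python
from h import *
im=cv2.imread("pics/top0.png")
c=atz("top",(339.7,213),.137)
# cap disc ellipse by mask
print("screw",c.round(4))
for q in("cap_top","cap_tab","cap_opening","shaker"):
    for cam in("side","top"):
        r=arm.trace(q,cam)
        if r: print(q,cam,r[0]["extent"],round(r[0]["p"],2))
for z,p in((.148,(358,202.7)),(.134,(321.8,222.3)),(.003,(334.4,225.9)),(.134,(339.7,211.6))): print(atz("top",p,z).round(4))
for z,p in((.148,(270.5,164.1)),(.134,(285.8,183.4)),(.003,(278.9,224)),(.134,(284.1,177.1)),(.137,(280,178))): print("s",atz("side",p,z).round(4))
print("sift",atz("top",(250,215),.135),atz("top",(427,216),.135), atz("top",(340,166),.142))
cr=im[155:275,195:480]; cv2.imwrite("pics/c1.png",cv2.resize(cr,None,fx=2.8,fy=2.8,interpolation=cv2.INTER_CUBIC))
```

```text
screw [ 0.5489 -0.0517  0.137 ]
cap_top side [254.6, 158.1, 308.1, 202.7] 0.71
cap_top top [302.5, 179.7, 373.2, 252.8] 0.6
cap_tab side [252.3, 156.7, 304.3, 205.7] 0.66
cap_tab top [305.6, 179.4, 374.8, 251.2] 0.89
cap_opening side [252.9, 159.6, 307.8, 204.9] 0.83
cap_opening top [300.6, 179.8, 375.7, 250.9] 0.61
shaker side [241.0, 157.4, 319.7, 220.8] 0.85
shaker top [307.0, 160.6, 377.5, 272.4] 0.97
[ 0.5622 -0.0757  0.148 ]
[ 0.5355 -0.0269  0.134 ]
[ 0.5489 -0.0583  0.003 ]
[ 0.5514 -0.052   0.134 ]
s [ 0.5681 -0.0674  0.148 ]
s [ 0.5381 -0.0301  0.134 ]
s [ 0.5532 -0.0529  0.003 ]
s [ 0.542  -0.0477  0.134 ]
s [ 0.5492 -0.0413  0.137 ]
sift [0.54310207 0.07459031 0.135     ] [ 0.54812325 -0.17413764  0.135     ] [ 0.61584577 -0.0513143   0.142     ]
```

View pics/c1.png

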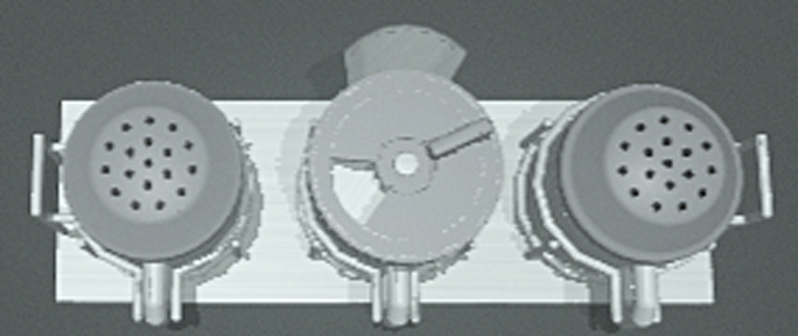

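The crop shows the middle shaker: screw at image pixel (340,213), tab from (349,209) to (370,200), and the opening toward the lower left.

Run:
```python
from h import *
s=atz("top",(340,213.2),.137);a=atz("top",(349.3,208.8),.148);b=atz("top",(370,199.6),.148)
print(s,a,b)
print(np.arctan2(*(b-a)[[1,0]]),np.linalg.norm(b-a),np.linalg.norm(a-s),np.arctan2(*(b-s)[[1,0]]))
S=arm.get_state()
from scipy.spatial.transform import Rotation as R
M=R.from_rotvec(S["eef_rot"]).as_matrix()
th=np.arctan2(*(b-s)[[1,0]]); u=np.array([np.cos(th),np.sin(th),0])
t=s+.029*u; t[2]=.20
print("target",t,"th",th,"delta tool cm",M.T@(t-S["tool_pos"])*100,"yaw",np.arctan2(M[1,0],M[0,0]))
print("turn deg",-np.degrees(th+np.pi-np.arctan2(M[1,0],M[0,0])))
```

```text
[ 0.5486252  -0.05211302  0.137     ] [ 0.55327576 -0.06362971  0.148     ] [ 0.56696174 -0.09225331  0.148     ]
-1.1247921807472876 0.0317272241821578 0.016591014715900486 -1.1422925187375186
target [ 0.560675   -0.07849109  0.2       ] th -1.1422925187375186 delta tool cm [ 47.57260277 -24.31341551   1.86596674] yaw 0.43376810551488126
turn deg -89.69837797358362
```

>>> servo_tool:
  plan:
    - [[2.4,3.96,-2.03,0,0],[2.4,3.96,-2.03,0,0],[2.4,3.96,-2.03,0,0],[2.4,3.96,-2.03,0,0],[2.4,3.96,-2.03,0,0],[2.4,3.96,-2.03,0,0],[2.4,3.96,-2.03,0,0],[2.4,3.96,-2.03,0,0],[2.4,3.96,-2.03,0,0],[2.4,3.96,-2.03,0,0],[2.4,3.96,-2.03,0,0],[2.4,3.96,-2.03,0,0]]

```text
time: 2.4
tool_pos: [0.561, -0.0766, 0.2188]
eef_rot: [3.068, 0.676, 0.001]
ft_force: [1.5, -0.6, 1.0]
grip_width: 0.259
grasp_force: 0.0
```

>>> servo_tool:
  plan:
    - [[2.4,0,0,0,-8.2],[2.4,0,0,0,-8.2],[2.4,0,0,0,-8.2],[2.4,0,0,0,-8.2],[2.4,0,0,0,-8.2],[2.4,0,0,0,-8.2],[2.4,0,0,0,-8.2],[2.4,0,0,0,-8.2],[2.4,0,0,0,-8.2],[2.4,0,0,0,-8.2],[2.4,0,0,0,-8.2],[2.4,0,0,0,0],[2.4,0,0,0,0]]

```text
time: 3.7
tool_pos: [0.56, -0.0783, 0.2186]
eef_rot: [-1.692, -2.647, -0.0]
ft_force: [-0.1, -0.1, -0.2]
grip_width: 0.256
grasp_force: 0.0
```

```bash
cat >> h.py <<'E'
from scipy.spatial.transform import Rotation as R
AX=np.array([.5486,-.0521])
def rep(t=None,th=None):
    S=arm.get_state();M=R.from_rotvec(S["eef_rot"]).as_matrix();y=np.arctan2(M[1,0],M[0,0])
    p=S["tool_pos"];d=p[:2]-AX
    print("t",round(S["time"],2),"tcp",p.round(4),"yaw",round(y,3),"tilt",M[:,2].round(3),"F",S["ft_force"].round(2),"T",S["torque"].round(2),"grip",round(S["grip_width"]*9.3,2),S["grasp_force"],"r",np.linalg.norm(d).round(4),"ang",np.arctan2(d[1],d[0]).round(3),"q6",S["joint_positions"][5].round(2))
    if t is not None: print("delta cm",M.T@(np.array(t)-p)*100,"turn",-np.degrees(th-y))
E
python3 - <<'E'
from h import *
rep([.5604,-.0782,.2],-1.135+np.pi)
E
```

```text
t 3.7 tcp [ 0.56   -0.0783  0.2186] yaw 2.004 tilt [-0.  0. -1.] F [-0.07 -0.08 -0.17] T [ 0.03 -0.07  0.04] grip 2.38 0.0 r 0.0286 ang -1.161 q6 -0.77
delta cm [-0.00993978  0.04144348  1.86414531] turn -0.13878870445808744
```

>>> servo_tool:
  plan:
    - [[2.4,0,0,1.7,0],[2.4,0,0,1.7,0],[2.4,0,0,1.7,0],[2.4,0,0,1.4,0],[2.4,0,0,0.7,0],[2.4,0,0,0.6,0],[2.4,0,0,0,0]]

```text
time: 4.4
tool_pos: [0.5598, -0.0782, 0.1402]
eef_rot: [-1.688, -2.649, 0.0]
ft_force: [1.1, -0.2, 0.3]
grip_width: 0.257
grasp_force: 0.0
```

>>> servo_tool:
  plan:
    - [[1.0,0,0,0,0],[1.0,0,0,0,0],[1.0,0,0,0,0],[1.0,0,0,0,0],[1.0,0,0,0,0]]

```text
time: 4.9
tool_pos: [0.5607, -0.0784, 0.1413]
eef_rot: [1.686, 2.649, 0.001]
ft_force: [2.4, 0.3, 1.3]
grip_width: 0.113
grasp_force: 0.9
```

Run:
```python
from h import *
rep()
out=[]
for c,(x0,y0) in(("side",(220,130)),("top",(280,150))):
    i=arm.grab_frame(c)[y0:y0+110,x0:x0+120]; out.append(cv2.resize(i,(400,366),interpolation=cv2.INTER_CUBIC))
cv2.imwrite("pics/n1.png",np.hstack(out)[...,::-1])
```

```text
t 4.9 tcp [ 0.5607 -0.0784  0.1413] yaw 2.008 tilt [ 0.002 -0.    -1.   ] F [2.42 0.28 1.29] T [ 0.02 -0.44  0.02] grip 1.05 0.8838041312992573 r 0.029 ang -1.139 q6 -0.77
```

View pics/n1.png

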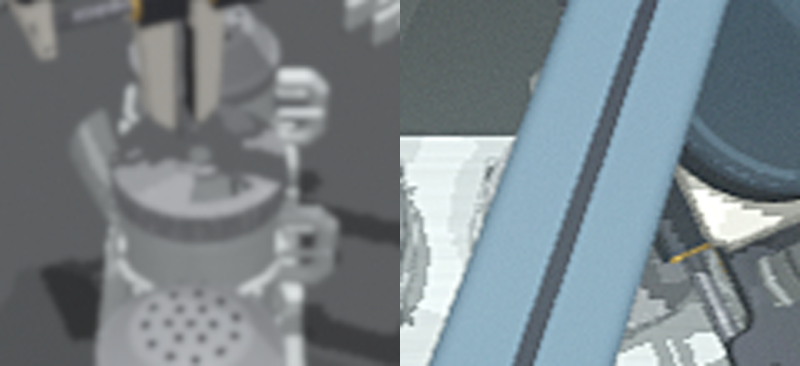

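The side crop shows the fingers straddling the tab. Next I turn at this height (cap up) toward the stop, then press. First I touch the cap face to find its height.

>>> servo_tool:
  plan:
    - [[1.1,0,0,0.3,0],[1.1,0,0,0.2,0],[1.1,0,0,0.1,0],[1.1,0,0,0.1,0],[1.1,0,0,0,0]]

```text
time: 5.5
tool_pos: [0.5601, -0.0781, 0.1339]
eef_rot: [1.687, 2.65, 0.0]
ft_force: [1.7, 1.4, 5.2]
grip_width: 0.116
grasp_force: 2.7
```

>>> servo_tool:
  plan:
    - [[1.0,0,0,-0.2,0],[1.0,0.021,-0.348,0,6.9],[1.0,0.021,-0.348,0,6.9],[1.0,0.021,-0.348,0,6.9],[1.0,0.021,-0.348,0,6.9],[1.0,0.021,-0.348,0,6.9],[1.0,0.021,-0.348,0,6.9],[1.0,0.021,-0.348,0,6.9],[1.0,0.021,-0.348,0,6.9],[1.0,0.021,-0.348,0,6.9],[1.0,0,0,0,0]]

```text
time: 6.6
tool_pos: [0.5297, -0.0751, 0.1353]
eef_rot: [-2.812, -1.399, 0.001]
ft_force: [1.9, -0.6, -1.1]
grip_width: 0.107
grasp_force: 0.6
```

Run:
```python
from h import *
rep()
```

```text
t 6.6 tcp [ 0.5297 -0.0751  0.1353] yaw 0.923 tilt [-0.001 -0.    -1.   ] F [ 1.91 -0.63 -1.12] T [ 0.02 -0.25  0.  ] grip 0.99 0.5526919104158878 r 0.0298 ang -2.26 q6 0.3
```

>>> servo_tool:
  plan:
    - [[1.0,0,0,0.3,0],[1.0,0,0,0.25,0],[1.0,0,0,0.1,0],[1.0,0,0,0,0]]

```text
time: 7.0
tool_pos: [0.5302, -0.0754, 0.1297]
eef_rot: [2.81, 1.404, -0.0]
ft_force: [-2.0, -0.6, 8.9]
grip_width: 0.11
grasp_force: 4.3
```

>>> servo_tool:
  plan:
    - [[1.0,0.015,-0.29,0,5.8],[1.0,0.015,-0.29,0,5.8],[1.0,0.015,-0.29,0,5.8],[1.0,0.015,-0.29,0,5.8],[1.0,0.015,-0.29,0,5.8],[1.0,0,0,0,0]]

```text
time: 7.6
tool_pos: [0.5212, -0.064, 0.1299]
eef_rot: [3.073, 0.652, -0.0]
ft_force: [-2.7, -0.0, 8.7]
grip_width: 0.11
grasp_force: 4.4
```

Run:
```python
from h import *
rep()
```

```text
t 7.6 tcp [ 0.5212 -0.064   0.1299] yaw 0.418 tilt [-0.    -0.001 -1.   ] F [-2.66 -0.01  8.67] T [0.04 0.36 0.  ] grip 1.02 4.424613418523222 r 0.0299 ang -2.733 q6 0.82
```

>>> servo_tool:
  plan:
    - [[1.0,0.015,-0.29,0,5.8],[1.0,0.0,0,0,0],[1.0,0.0,0,-0.2,0],[1.0,0,0,0,0],[1.0,0,0,0,0]]

```text
time: 8.1
tool_pos: [0.5201, -0.0614, 0.1317]
eef_rot: [3.101, 0.5, -0.001]
ft_force: [-0.6, 0.1, 7.1]
grip_width: 0.109
grasp_force: 3.7
```

Run:
```python
from h import *
rep()
```

```text
t 8.1 tcp [ 0.5201 -0.0614  0.1317] yaw 0.32 tilt [-0. -0. -1.] F [-0.59  0.14  7.13] T [0.09 0.28 0.03] grip 1.01 3.724825012322981 r 0.03 ang -2.826 q6 0.92
```

>>> servo_tool:
  plan:
    - [[1.0,0,0,0.2,0],[1.0,0,0,0,0],[1.0,0.015,-0.29,0,5.8],[1.0,0.0,0,0,0],[1.0,0.0,0,-0.2,0],[1.0,0,0,0,0],[1.0,0,0,0,0]]

```text
time: 8.8
tool_pos: [0.5193, -0.0585, 0.131]
eef_rot: [3.123, 0.34, -0.001]
ft_force: [-1.3, 0.2, 4.5]
grip_width: 0.104
grasp_force: 2.2
```

Run:
```python
from h import *
rep()
```

```text
t 8.8 tcp [ 0.5193 -0.0585  0.131 ] yaw 0.217 tilt [-0.001 -0.    -1.   ] F [-1.32  0.23  4.48] T [-0.02  0.24 -0.02] grip 0.97 2.243649173054365 r 0.03 ang -2.927 q6 1.03
```

>>> servo_tool:
  plan:
    - [[1.0,0,0,-0.1,0],[1.0,0,0,0,0],[1.0,0.006,-0.2,0,4],[1.0,0.006,-0.2,0,4],[1.0,0.006,-0.2,0,4],[1.0,0,0,0,0]]

```text
time: 9.4
tool_pos: [0.5189, -0.0531, 0.1321]
eef_rot: [3.14, 0.01, -0.0]
ft_force: [-0.6, -4.0, 2.2]
grip_width: 0.111
grasp_force: 3.5
```

Run:
```python
from h import *
rep()
```

```text
t 9.4 tcp [ 0.5189 -0.0531  0.1321] yaw 0.006 tilt [-0.    -0.001 -1.   ] F [-0.62 -4.02  2.18] T [-0.56  0.19 -0.02] grip 1.03 3.5378472030396324 r 0.0298 ang -3.106 q6 1.25
```

>>> servo_tool:
  plan:
    - [[1.0,0.001,-0.1,0,2],[1.0,0,0,0,0],[1.0,0,0,0,0]]

```text
time: 9.7
tool_pos: [0.5188, -0.0519, 0.1321]
eef_rot: [3.141, -0.042, -0.0]
ft_force: [-1.8, -3.4, 1.9]
grip_width: 0.114
grasp_force: 4.5
```

>>> servo_tool:
  plan:
    - [[1.0,0.001,-0.1,0,2],[1.0,0,0,0,0],[1.0,0,0,0,0]]

```text
time: 10.0
tool_pos: [0.5189, -0.0506, 0.1321]
eef_rot: [3.14, -0.097, -0.0]
ft_force: [-1.6, -4.3, 1.6]
grip_width: 0.11
grasp_force: 4.3
```

>>> servo_tool:
  plan:
    - [[1.0,0.001,-0.1,0,2],[1.0,0,0,0,0],[1.0,0,0,0,0]]

```text
time: 10.3
tool_pos: [0.5189, -0.0495, 0.1321]
eef_rot: [3.138, -0.152, -0.0]
ft_force: [-0.8, -2.8, 2.9]
grip_width: 0.111
grasp_force: 4.1
```

>>> servo_tool:
  plan:
    - [[1.0,0.001,-0.1,0,2],[1.0,0,0,0,0],[1.0,0,0,0,0]]

```text
time: 10.6
tool_pos: [0.519, -0.0484, 0.1321]
eef_rot: [-3.135, 0.207, 0.0]
ft_force: [-1.3, -4.5, 4.0]
grip_width: 0.108
grasp_force: 4.0
```

>>> servo_tool:
  plan:
    - [[1.0,0.001,-0.08,0,1.5],[1.0,0,0,0,0],[1.0,0,0,0,0]]

```text
time: 10.9
tool_pos: [0.5192, -0.0476, 0.1322]
eef_rot: [-3.132, 0.25, -0.0]
ft_force: [-1.7, -4.4, 2.9]
grip_width: 0.107
grasp_force: 3.9
```

Run:
```python
from h import *
rep()
```

```text
t 10.9 tcp [ 0.5192 -0.0476  0.1322] yaw -0.159 tilt [ 0.  0. -1.] F [-1.69 -4.38  2.91] T [-0.71  0.33 -0.01] grip 0.99 3.904432144420298 r 0.0297 ang 2.989 q6 1.42
```

>>> servo_tool:
  plan:
    - [[1.0,0.001,-0.08,0,1.5],[1.0,0,0,0,0],[1.0,0,0,0,0]]

```text
time: 11.2
tool_pos: [0.5193, -0.0468, 0.1322]
eef_rot: [-3.128, 0.291, 0.0]
ft_force: [-1.8, -3.2, 4.2]
grip_width: 0.109
grasp_force: 3.8
```

>>> servo_tool:
  plan:
    - [[1.0,0.001,-0.08,0,1.5],[1.0,0,0,0,0],[1.0,0,0,0,0]]

```text
time: 11.5
tool_pos: [0.5195, -0.046, 0.1322]
eef_rot: [-3.124, 0.332, -0.0]
ft_force: [-2.5, -3.2, 3.6]
grip_width: 0.111
grasp_force: 3.9
```

>>> servo_tool:
  plan:
    - [[1.3,0,0.1,0,0],[1.3,0,0,0,0],[1.3,0,0,0,0]]

```text
time: 11.8
tool_pos: [0.5192, -0.0466, 0.1319]
eef_rot: [-3.123, 0.332, 0.0]
ft_force: [-0.9, -0.9, 2.3]
grip_width: 0.139
grasp_force: 1.7
```

>>> servo_tool:
  plan:
    - [[1.3,0,0,-0.1,0],[1.3,0,0,0,0],[1.3,0,0,0,0]]

```text
time: 12.1
tool_pos: [0.5192, -0.0467, 0.1329]
eef_rot: [-3.123, 0.332, 0.0]
ft_force: [0.5, -0.5, -0.4]
grip_width: 0.139
grasp_force: 0.1
```

>>> servo_tool:
  plan:
    - [[1.3,0,-0.12,0.05,0],[1.3,0,-0.12,0,0],[1.3,0,-0.05,0,1],[1.3,0,0,0,0],[1.3,0,0,0,0]]

```text
time: 12.6
tool_pos: [0.52, -0.0444, 0.1329]
eef_rot: [3.121, -0.36, 0.001]
ft_force: [-1.9, -3.2, 2.1]
grip_width: 0.139
grasp_force: 1.6
```

>>> servo_tool:
  plan:
    - [[1.3,0.001,-0.08,0,1.5],[1.3,0,0,0,0],[1.3,0,0,0,0]]

```text
time: 12.9
tool_pos: [0.5202, -0.0436, 0.1328]
eef_rot: [3.116, -0.4, 0.001]
ft_force: [-1.9, -4.0, 3.4]
grip_width: 0.143
grasp_force: 2.6
```

Run:
```python
from h import *
rep()
out=[]
for c,(x0,y0) in(("side",(220,130)),("top",(280,150))):
    i=arm.grab_frame(c)[y0:y0+110,x0:x0+120]; out.append(cv2.resize(i,(400,366),interpolation=cv2.INTER_CUBIC))
cv2.imwrite("pics/n2.png",np.hstack(out)[...,::-1])
```

```text
t 12.9 tcp [ 0.5202 -0.0436  0.1328] yaw -0.256 tilt [ 0. -0. -1.] F [-1.86 -3.98  3.38] T [-0.66  0.27  0.02] grip 1.33 2.600245511096446 r 0.0296 ang 2.849 q6 1.53
```

View pics/n2.png

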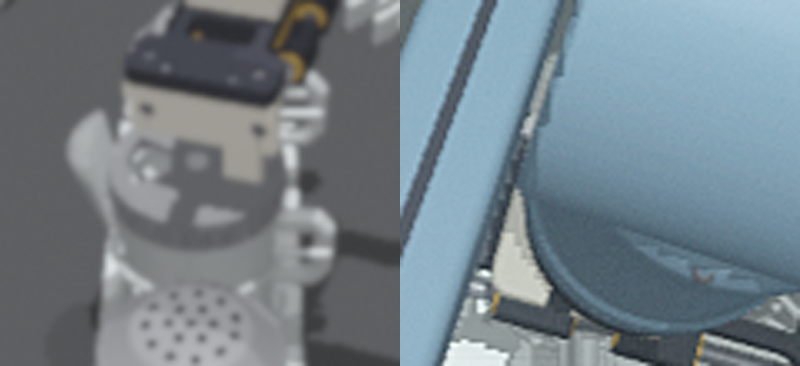

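The side crop shows the cap's opening at crop (150,165), already close to the lip, and the screw at (197,157). I'll measure its direction with the network.

Run:
```python
from h import *
o=atz("side",(265,179.5),.131);s=atz("side",(279.1,177.1),.134);print(o,s,np.arctan2(*(o-s)[[1,0]]))
arm.grab_frame("side")
for q in("cap_opening","cap_top","shaker"):
    r=arm.tip_of(q,"side")
    if r: print(q,r[0], atz("side",r[0]["position"],.003 if q=="shaker" else .131))
```

```text
[ 0.57699603 -0.04303798  0.131     ] [ 0.55116792 -0.04735309  0.134     ] 0.16554133751269617
cap_opening {'position': [264.6, 178.5], 'p': 0.59} [ 0.57795978 -0.04585755  0.131     ]
cap_top {'position': [281.7, 178.2], 'p': 0.85} [ 0.54642255 -0.04797666  0.131     ]
shaker {'position': [279.3, 225.8], 'p': 0.84} [ 0.55213637 -0.04780817  0.003     ]
```

The tab lags behind the pushing finger, so the cap is at about 0 and has not reached the lock. I keep turning in small steps.

>>> servo_tool:
  plan:
    - [[1.1,0,-0.1,0.06,0],[1.1,0.001,-0.08,0,1.5],[1.1,0,0,0,0],[1.1,0,0,0,0]]

```text
time: 13.6
tool_pos: [0.5206, -0.0413, 0.1324]
eef_rot: [-3.11, 0.441, -0.0]
ft_force: [-2.6, -3.4, 7.3]
grip_width: 0.12
grasp_force: 4.7
```

>>> servo_tool:
  plan:
    - [[1.1,0.001,-0.08,0,1.5],[1.1,0,0,0,0],[1.1,0,0,0,0]]

```text
time: 13.9
tool_pos: [0.5207, -0.0408, 0.1324]
eef_rot: [3.104, -0.482, 0.0]
ft_force: [-2.0, -4.0, 6.6]
grip_width: 0.123
grasp_force: 6.0
```

>>> servo_tool:
  plan:
    - [[1.1,0.001,-0.08,0,1.5],[1.1,0,0,0,0],[1.1,0,0,0,0]]

```text
time: 14.2
tool_pos: [0.5209, -0.0405, 0.1325]
eef_rot: [3.097, -0.522, 0.0]
ft_force: [-3.1, -4.6, 7.3]
grip_width: 0.119
grasp_force: 6.8
```

Fz jumped to about 7 N (the spring pushing on the fingertips) and sideways progress stalled, so it looks locked. I take off the side load, then ease up while reading the force.

>>> servo_tool:
  plan:
    - [[1.2,0,0.2,0,0],[1.2,0,0,0,0],[1.2,0,0,0,0]]

```text
time: 14.5
tool_pos: [0.5207, -0.0416, 0.1325]
eef_rot: [-3.097, 0.523, -0.001]
ft_force: [-2.7, -2.0, 5.8]
grip_width: 0.127
grasp_force: 3.6
```

>>> servo_tool:
  plan:
    - [[1.2,0,0,-0.1,0],[1.2,0,0,0,0],[1.2,0,0,0,0]]

```text
time: 14.8
tool_pos: [0.5207, -0.0416, 0.1333]
eef_rot: [-3.097, 0.522, -0.001]
ft_force: [-0.7, -2.4, 6.0]
grip_width: 0.133
grasp_force: 3.4
```

>>> servo_tool:
  plan:
    - [[1.2,0,0,-0.1,0],[1.2,0,0,0,0],[1.2,0,0,0,0]]

```text
time: 15.1
tool_pos: [0.5206, -0.0418, 0.1341]
eef_rot: [-3.097, 0.522, -0.001]
ft_force: [0.3, -0.3, 3.5]
grip_width: 0.127
grasp_force: 2.4
```

>>> servo_tool:
  plan:
    - [[2.4,0,0,-0.2,0],[2.4,0,0,0,0],[2.4,0,0,0,0],[2.4,0,0,-0.5,0],[2.4,0,0,-2,0],[2.4,0,0,-3,0],[2.4,0,0,-3,0],[2.4,-4,0,-1,0],[2.4,-4,0,0,0],[2.4,-4,0,0,0],[2.4,-4,0,0,0],[2.4,-4,0,0,0],[2.4,0,0,0,0]]

```text
time: 16.4
tool_pos: [0.3272, 0.0252, 0.2309]
eef_rot: [-3.098, 0.521, 0.002]
ft_force: [0.6, -0.4, -0.4]
grip_width: 0.263
grasp_force: 0.0
```

Run:
```python
from h import *
rep()
out=[]
for c,(x0,y0) in(("side",(220,130)),("top",(280,150))):
    f=arm.grab_frame(c); i=f[y0:y0+130,x0:x0+120]; out.append(cv2.resize(i,(400,433),interpolation=cv2.INTER_CUBIC))
    for q in("cap_top","cap_opening","cap_tab"):
        r=arm.tip_of(q,c)
        if r: print(c,q,r[0],atz(c,r[0]["position"],.148 if q=="cap_tab" else .134).round(4))
cv2.imwrite("pics/n3.png",np.hstack(out)[...,::-1])
```

```text
t 16.4 tcp [0.3272 0.0252 0.2309] yaw -0.333 tilt [-0.001  0.001 -1.   ] F [ 0.62 -0.44 -0.39] T [ 0.07 -0.02  0.05] grip 2.44 0.0 r 0.2345 ang 2.805 q6 1.64
side cap_top {'position': [282.3, 176.7], 'p': 0.6} [ 0.5453 -0.0487  0.134 ]
side cap_opening {'position': [265.8, 174.9], 'p': 0.57} [ 0.5762 -0.0527  0.134 ]
side cap_tab {'position': [295.6, 173.5], 'p': 0.66} [ 0.5209 -0.0419  0.148 ]
top cap_top {'position': [337.9, 210.6], 'p': 0.95} [ 0.5528 -0.0495  0.134 ]
top cap_opening {'position': [347.2, 195.1], 'p': 0.71} [ 0.5755 -0.0626  0.134 ]
top cap_tab {'position': [338.0, 229.9], 'p': 0.59} [ 0.5235 -0.0482  0.148 ]
```

View pics/n3.png

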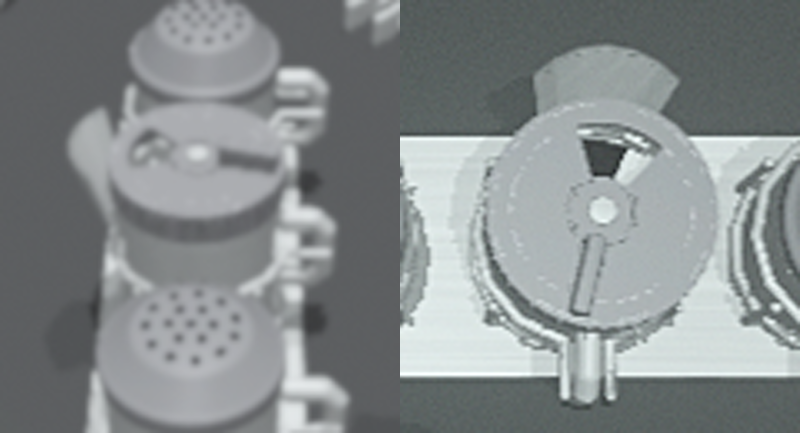

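The top view shows the hole (dark sector at crop (605,158)) under the opening, the tab pointing to the handle, and the cap fully up. It followed the fingers to z = 0.134, its full-up height. Everything else stands where it was.

```bash
python3 -c "
from station import arm
print(arm.hand_in())"
```

```text
the job is handed in; nothing more can be done
None
```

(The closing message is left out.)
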